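# Stand the paint bottles on their own drip saucers

### The job

Set out the paints: pick out the brown, the yellow and the green squeeze bottle and stand each one upright, flat on the floor of the drip saucer of its own colour. Keep the bottles upright and set them down gently rather than dropping them, and leave the white bottle and the two corked vials where they stand.

Things in the scene. Friction and masses are not known exactly. Their poses are not given: they have to be found in the camera images.
- brown_bottle_center (a point): brown paint bottle (red-brown body, blue cap), round, 46 mm diameter, 108 mm tall, about 90 g, standing loose on the bench. The body is 46 mm wide from the foot up to about 80 mm, then narrows to a 40 mm closed cap (95 to 108 mm up) that does not move. The point is on its axis, half-way up (54 mm above its foot); z is up along the bottle.
- yellow_bottle_center (a point): yellow paint bottle (yellow body, cream-white cap), round, 46 mm diameter, 108 mm tall, about 90 g, standing loose on the bench. The body is 46 mm wide from the foot up to about 80 mm, then narrows to a 40 mm closed cap (95 to 108 mm up) that does not move. The point is on its axis, half-way up (54 mm above its foot); z is up along the bottle.
- green_bottle_center (a point): green paint bottle (dark green body, lighter green cap), round, 46 mm diameter, 108 mm tall, about 90 g, standing loose on the bench. The body is 46 mm wide from the foot up to about 80 mm, then narrows to a 40 mm closed cap (95 to 108 mm up) that does not move. The point is on its axis, half-way up (54 mm above its foot); z is up along the bottle.
- brown_saucer_floor (a point): brown round plastic drip saucer, fixed to the bench: 86 mm outside diameter, inside about 70 mm across at the floor, rim 15 mm above the bench. The point is the centre of its inner floor, 9 mm above the bench; z is up.
- yellow_saucer_floor (a point): yellow round plastic drip saucer, fixed to the bench: 86 mm outside diameter, inside about 70 mm across at the floor, rim 15 mm above the bench. The point is the centre of its inner floor, 9 mm above the bench; z is up.
- green_saucer_floor (a point): green round plastic drip saucer, fixed to the bench: 86 mm outside diameter, inside about 70 mm across at the floor, rim 15 mm above the bench. The point is the centre of its inner floor, 9 mm above the bench; z is up.
- white_bottle_center (a point): bystander: bottle of the same shape and size as the paint bottles, clear-and-white body with a blue cap, loose; stays where it is. Point on its axis 54 mm above its foot.
- blue_vial_center (a point): bystander: small corked glass vial of blue pigment, 23 mm diameter, 55 mm tall, loose and easily knocked over; stays where it is. Point on its axis 27.5 mm above its foot.
- ochre_vial_center (a point): bystander: small corked glass vial of ochre pigment, 23 mm diameter, 55 mm tall, loose and easily knocked over; stays where it is. Point on its axis 27.5 mm above its foot.
There are look-alikes about, which are no part of the job. Leave any purple look-alike of the part that bears green_bottle_center alone. What is shaped like the part that bears brown_bottle_center but purple is not meant.

How it is judged:
By the outcome, as a careful person would: the job done as asked, in the order asked, and still so for the second after the job is handed in, with the robot touching nothing.
It also fails if it takes over 88 s, if anything falls off the work surface, if the arm or the gripper's body presses on something with over 40 N, if the wrist force passes 120 N, or if a joint passes its speed limit or range.

### The arm

A 7-joint arm with a two-finger parallel gripper is mounted at the origin on the work surface; the furniture and walls round the work are solid. World frame = base frame: x ahead of the robot, y to its left, z up, the work surface at z = 0. Lengths are in m, angles in rad, forces in N, time in s.
With the tool pointing down it reaches from about 0.4 to 0.85 m from the base axis. Payload 10.4 kg.
Tool frame: the origin (TCP) lies on the centre line of the jaws, within the pads' length; the fingertips stand 14 mm ahead of it and the grasp point (between the pads) lies 5 mm behind it (tip_reach is the z of the fingertips in the tool frame, in m); z points along the fingers, x is the direction in which the jaws open and shut, and the axes are right-handed (so a half turn about z gives the same grasp; the last joint's range is limited). The gripper opens to 87 mm and grips with 3 to 60 N. Pads are 19 mm wide; open, the fingers measure 117 mm over their backs; the gripper's body (75 mm by 190 mm) begins 51 mm behind the grasp point.
Start: joints at [-1.174, 0.332, -0.065, 1.46, 0.022, 1.35, -0.088], TCP at [0.255, 0.571, 0.237] pointing down, gripper open.
Joint ranges: [-2.6, 2.6], [-0.5, 2.12], [-1.47, 1.34], [0.16, 2.42], [-1.27, 4.41], [0.06, 2.06], [-2.6, 2.6]. Speed limits (rad/s): [2.22, 2.22, 2.79, 2.79, 3.14, 3.14, 3.14].

### API

Orientations are given as a unit quaternion [x, y, z, w].
In Python, from bench import * gives the robot as it stands.
- The arm moves only by the tool carry_out, never from a script. Its argument "rows" is a list of rows, each a list of 5 numbers: the closure, from -1 (fully open) to 1 (shut), so that 0 is half open, then the shift along the tool's x, y, z in units of 30 mm (1.0 is 30 mm), then the turn about the tool's z in units of 5 degrees (1.0 is 5 degrees). In form: [[jaw, x, y, z, turn], ...]. A call has 1 to 20 rows; each row shifts and turns the pose as measured when the row begins, along the tool's axes as they then stand; what a row does not reach is not made up. A row lasts 1/12 s, in which the tool goes at most 41.7 mm and 7.16 degrees, less where a joint would pass 70% of its speed; a pose out of reach is approached as far as the arm can. A call is refused whole if a number of a shift passes 1 or a number of a turn 1, either way. A call with a gripper value outside its range is refused whole. The fingers move at their own pace and stop on an object; "force" is the grip in N (left out, the last holds). Time passes only in rows, so rows that do not move let the fingers close. It gives the time, the measured TCP pose, the force and the opening at its end, in the units of the state.
- read_state(): the state, without advancing time (a new reading comes with each control period).
- camera(name): name is "side" or "top" or "wrist"; returns the picture (384x512x3 uint8, blue, green, red); there is no depth.
- camera_info(name): a dict with "fx", "fy", "cx", "cy" (pixels), "extrinsics" (4x4, takes a point from camera to world coordinates); the wrist camera has in their place "tool_from_camera" (4x4, takes a point from camera to tool coordinates, whose origin is the TCP and whose axes are the tool frame's). Camera axes: x right, y down, z forward; pixel columns grow to the right and rows downward; lengths in m; the calibration is good to about 2 mm. A picture is of the moment at which its call begins: read the wrist's pose just before it. camera_info takes no time and is no camera call.
- close_job(): hands the job in, once; it reports no verdict.
Trained networks look in the newest picture that a camera, given by its name, has taken for a name from the list of things; names that differ only in an ending like _2 or _b are one class to them, and where a whole thing is asked for, a point or a joint stands for the part that bears it (a point fixed in the world has none). Each returns a list of dicts, best first, with "conf" (0 to 1); they miss things now and then, are a little off and sometimes report something else, mostly with a low value. They report only what shows in the picture. A call takes as long as a camera call. They do not tell look-alikes from the thing itself.
- recognise(query, camera): "box" ([centre column, centre row, width, height] in pixels, round what is visible of it).
- silhouettes(query, camera): "mask" (384x512 bool, what is visible of it) and "box" ([centre column, centre row, width, height] in pixels, round what is visible of it).
- pinpoint(query, camera): "xy" ([column, row] in pixels: a listed point, or the origin of a listed thing).
The state is a dict: "time": time; "joint_positions": joint angles; "joint_vel": joint speeds; "joint_torque": joint torques, N m; "ee_pos": TCP position; "eef_rot": TCP orientation; "ft_force": force on the tool from outside, world axes, zero at the start; "torque": the same for the moment, N m; "width": finger opening in m.
Only numpy, scipy, OpenCV 4.12 (cv2) and the standard library are available. Lean on these libraries where they do the work, as an engineer would, in place of code of your own. Each camera call takes 0.05 s, during which the arm holds its last target. There are 200 camera calls.

## Working session

There is one attempt and no reset: what is moved stays moved. The work goes in short steps, Python scripts to look and compute and a tool call to move; the robot and the scene stay as the last step left them, time stands still between calls to the robot, and variables do not carry over. Pictures are saved under pics/ and viewed, about 12 in all and at most 16, crops included, and the job is handed in when it is done.

Besides the shell and the picture viewer there is one more tool, called after ">>>" by a JSON object that holds its "method" and its "body", one argument or row to a line. carry_out: Moves the arm, as the interface text tells. Its arguments: {"type":"object","properties":{"rows":{"type":"array","items":{"type":"array","items":{"type":"number"}}},"force":{"type":"number"}},"required":["rows"]}

```bash
mkdir -p pics; cat > h.py <<'E'
from bench import *
import numpy as np, cv2
from scipy.spatial.transform import Rotation as R
def cam(n):
    i=camera_info(n)
    if n=="wrist":
        s=read_state(); T=np.eye(4); T[:3,:3]=R.from_quat(s["eef_rot"]).as_matrix(); T[:3,3]=s["ee_pos"]
        E=T@np.array(i["tool_from_camera"])
    else: E=np.array(i["extrinsics"])
    return i,E
def ray(n,uv,z,c=None):
    i,E=c or cam(n)
    d=E[:3,:3]@np.array([(uv[0]-i["cx"])/i["fx"],(uv[1]-i["cy"])/i["fy"],1])
    return E[:3,3]+d*(z-E[2,3])/d[2]
def proj(p,c):
    i,E=c; q=E[:3,:3].T@(np.array(p)-E[:3,3]); return np.array([i["fx"]*q[0]/q[2]+i["cx"],i["fy"]*q[1]/q[2]+i["cy"]])
E
python3 - <<'E'
from h import *
for n in("top","side"):
    cv2.imwrite(f"pics/{n}0.png",camera(n)); c=cam(n); print(n,c[1].round(3).tolist(),c[0]["fx"])
    for q,z in [(b+"_bottle_center",.054) for b in("brown","yellow","green","white")]+[(b+"_saucer_floor",.009) for b in("brown","yellow","green")]+[("blue_vial_center",.0275),("ochre_vial_center",.0275)]:
        for d in pinpoint(q,n)[:3]: print(q,round(d["conf"],2),np.round(d["xy"]),ray(n,d["xy"],z,c).round(3))
s=read_state();print(s["time"],s["eef_rot"],s["ee_pos"],s["width"])
E
```

```text
top [[0.022, -0.983, 0.184, 0.343], [-0.999, -0.026, -0.018, 0.01], [0.023, -0.184, -0.983, 1.042], [0.0, 0.0, 0.0, 1.0]] 418.40885691017326
brown_bottle_center 0.92 [347. 165.] [ 0.584 -0.242  0.054]
brown_bottle_center 0.77 [312. 155.] [ 0.608 -0.156  0.054]
yellow_bottle_center 0.61 [189. 145.] [0.623 0.144 0.054]
green_bottle_center 0.76 [166. 175.] [0.547 0.197 0.054]
green_bottle_center 0.61 [145. 215.] [0.449 0.241 0.054]
white_bottle_center 0.73 [135. 143.] [0.625 0.276 0.054]
brown_saucer_floor 0.89 [275. 209.] [ 0.478 -0.07   0.009]
brown_saucer_floor 0.35 [146. 216.] [0.454 0.247 0.009]
yellow_saucer_floor 0.75 [250. 146.] [ 0.639 -0.003  0.009]
green_saucer_floor 0.16 [189. 145.] [0.636 0.152 0.009]
blue_vial_center 0.47 [341. 232.] [ 0.422 -0.229  0.028]
ochre_vial_center 0.51 [372. 164.] [ 0.595 -0.312  0.028]
ochre_vial_center 0.19 [187. 144.] [0.634 0.153 0.028]
ochre_vial_center 0.16 [312. 156.] [ 0.61  -0.161  0.028]
side [[0.881, -0.2, 0.43, 0.141], [-0.474, -0.377, 0.796, -0.704], [0.003, -0.904, -0.427, 0.445], [0.0, 0.0, 0.0, 1.0]] 381.65989130014566
brown_bottle_center 0.92 [329. 215.] [ 0.612 -0.161  0.054]
brown_bottle_center 0.76 [344. 238.] [ 0.58  -0.244  0.054]
yellow_bottle_center 0.58 [263. 167.] [0.62  0.136 0.054]
green_bottle_center 0.87 [190. 166.] [0.446 0.239 0.054]
green_bottle_center 0.72 [227. 166.] [0.538 0.191 0.054]
white_bottle_center 0.63 [239. 150.] [0.626 0.296 0.054]
brown_saucer_floor 0.96 [253. 227.] [ 0.484 -0.062  0.009]
yellow_saucer_floor 0.92 [296. 200.] [0.641 0.005 0.009]
green_saucer_floor 0.88 [218. 201.] [0.464 0.088 0.009]
blue_vial_center 0.53 [268. 270.] [ 0.422 -0.233  0.028]
ochre_vial_center 0.82 [374. 268.] [ 0.592 -0.316  0.028]
1.0 [ 8.38897106e-01  5.44290035e-01  4.16246514e-05 -4.28211547e-05] [0.25469187 0.57078658 0.23657319] 0.08699517779701534
```

View pics/top0.png

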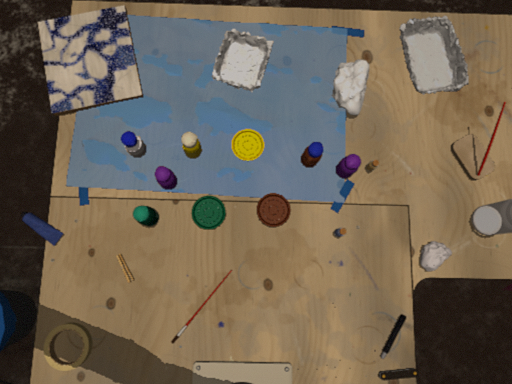

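View pics/side0.png

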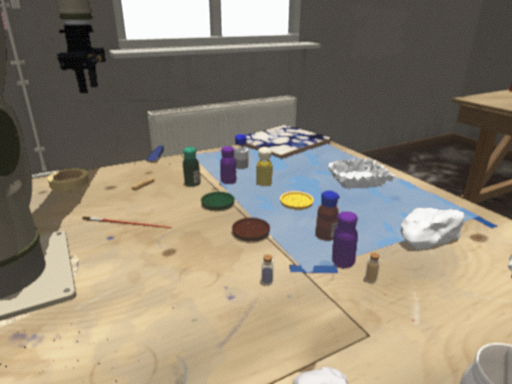

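The top view has the red-brown bottle at (312,155), yellow at (189,145) and green at (145,215). Purple decoys are at (347,165) and (166,175), white at (133,143), and the saucers at brown (274,210), yellow (248,145) and green (208,212). The side view agrees. First I turn the jaws to lie along world x.

>>> {"method": "carry_out", "body": {
  "rows": [
    [-1,0,0,0,1],
    [-1,0,0,0,1],
    [-1,0,0,0,1],
    [-1,0,0,0,1],
    [-1,0,0,0,1],
    [-1,0,0,0,1],
    [-1,0,0,0,1],
    [-1,0,0,0,1],
    [-1,0,0,0,1],
    [-1,0,0,0,1],
    [-1,0,0,0,1],
    [-1,0,0,0,1],
    [-1,0,0,0,1],
    [-1,0,0,0,0.2]
  ],
  "force": 20
}}

```text
time: 2.17
ee_pos: [0.2547, 0.5708, 0.2366]
eef_rot: [1.0, -0.029, -0.0, -0.0]
ft_force: [-0.1, -0.0, 0.4]
width: 0.0868
```

```bash
python3 - <<'E'
from h import *
s=read_state();print(s["ee_pos"],R.from_quat(s["eef_rot"]).as_matrix()[:,0])
for n in("top","side"):
    camera(n); c=cam(n)
    for b in("brown","yellow","green"):
        for d in silhouettes(b+"_saucer_floor",n)[:2]:
            # rim outer outline: fit ellipse centre, at z .015
            k=max(cv2.findContours(d["mask"].astype(np.uint8),0,1)[0],key=cv2.contourArea)
            p=np.array([ray(n,q[0],.015,c)[:2] for q in k],np.float32)
            print(n,b,round(d["conf"],2),np.round(d["box"]),np.round(cv2.minEnclosingCircle(p)[0],3),p.mean(0).round(3),np.round(np.ptp(p,axis=0),3))
E
```

```text
[0.2546565  0.57075867 0.23661315] [ 9.98367147e-01 -5.71225115e-02 -2.41625684e-04]
top brown 0.72 [275. 210.  35.  31.] [ 0.476 -0.067] [ 0.476 -0.067] [0.083 0.082]
top brown 0.52 [250. 145.  35.  32.] [0.64  0.001] [0.64  0.001] [0.082 0.082]
top yellow 0.91 [249. 145.  33.  34.] [0.64  0.002] [0.641 0.002] [0.085 0.079]
top yellow 0.24 [375. 165.  13.  10.] [ 0.593 -0.317] [ 0.594 -0.316] [0.029 0.034]
top green 0.57 [207. 214.  28.  36.] [0.464 0.094] [0.464 0.095] [0.082 0.079]
side brown 0.96 [254. 230.  36.  22.] [ 0.474 -0.074] [ 0.472 -0.073] [0.087 0.096]
side brown 0.25 [297. 201.  32.  19.] [ 0.636 -0.006] [ 0.635 -0.006] [0.092 0.099]
side yellow 0.96 [296. 202.  33.  22.] [ 0.634 -0.007] [ 0.634 -0.007] [0.089 0.102]
side green 0.64 [219. 203.  33.  17.] [0.465 0.087] [0.463 0.087] [0.091 0.105]
```

>>> {"method": "carry_out", "body": {
  "rows": [
    [-1,0.5,1,0,-0.66],
    [-1,0.5,1,0,0],
    [-1,0.5,1,0,0],
    [-1,0.5,1,0,0],
    [-1,0.5,1,0,0],
    [-1,0.5,1,0,0],
    [-1,0.5,1,0,0],
    [-1,0.5,1,0,0],
    [-1,0.5,1,0,0],
    [-1,0.5,1,0,0],
    [-1,0.5,1,0,0],
    [-1,0.5,1,0,0],
    [-1,0.5,1,0,0],
    [-1,0.5,1,0,0],
    [-1,0.5,1,0,0],
    [-1,0.5,1,0,0],
    [-1,0.5,1,0,0],
    [-1,0.5,1,0,0],
    [-1,0,0.5,0,0],
    [-1,0,0,0,0]
  ]
}}

```text
time: 4.23
ee_pos: [0.5425, -0.0071, 0.2362]
eef_rot: [1.0, 0.015, 0.002, -0.003]
ft_force: [0.0, -0.4, -1.7]
width: 0.0869
```

```bash
cat > w.py <<'E'
from h import *
import sys
s=read_state();M=R.from_quat(s["eef_rot"]).as_matrix();print(s["time"],s["ee_pos"].round(4) if hasattr(s["ee_pos"],"round") else s["ee_pos"],"x-axis",M[:,0].round(3),"z",M[:,2].round(3))
c=cam("wrist"); im=camera("wrist"); cv2.imwrite("pics/%s.png"%sys.argv[1],im); print(c[1].round(3).tolist())
for q in sys.argv[2:]:
    z=.054 if "bottle" in q else .009 if "saucer" in q else .0275
    for d in pinpoint(q,"wrist")[:3]: print(q,round(d["conf"],2),np.round(d["xy"]),ray("wrist",d["xy"],z,c).round(4))
E
python3 w.py w1 brown_bottle_center brown_saucer_floor yellow_saucer_floor
```

```text
4.2333 [ 0.5425 -0.0071  0.2362] x-axis [1.    0.029 0.005] z [ 0.005  0.005 -1.   ]
[[1.0, 0.026, 0.013, 0.54], [0.028, -0.963, -0.268, 0.067], [0.006, 0.268, -0.963, 0.386], [0.0, 0.0, 0.0, 1.0]]
brown_bottle_center 0.59 [299. 298.] [ 0.6117 -0.1618  0.054 ]
brown_saucer_floor 0.71 [203. 218.] [ 0.4759 -0.0661  0.009 ]
yellow_saucer_floor 0.92 [325. 178.] [ 0.6431 -0.0043  0.009 ]
```

>>> {"method": "carry_out", "body": {
  "rows": [
    [-1,0.4,1,0,0.34],
    [-1,0.4,1,0,0],
    [-1,0.4,1,0,0],
    [-1,0.4,1,0,0],
    [-1,0.4,0.8,0,0],
    [-1,0,0,0,0],
    [-1,0,0,0,0]
  ]
}}

```text
time: 5.02
ee_pos: [0.6085, -0.132, 0.2337]
eef_rot: [1.0, 0.016, 0.002, -0.008]
ft_force: [0.4, 1.1, 0.3]
width: 0.0875
```

```bash
python3 w.py w2 brown_bottle_center brown_saucer_floor
```

```text
5.0167 [ 0.6085 -0.132   0.2337] x-axis [0.999 0.032 0.004] z [ 0.003  0.015 -1.   ]
[[0.999, 0.03, 0.013, 0.605], [0.032, -0.966, -0.258, -0.06], [0.004, 0.258, -0.966, 0.384], [0.0, 0.0, 0.0, 1.0]]
brown_bottle_center 0.93 [229. 272.] [ 0.5828 -0.2463  0.054 ]
brown_bottle_center 0.63 [251. 209.] [ 0.6083 -0.1601  0.054 ]
brown_saucer_floor 0.7 [253. 208.] [ 0.6116 -0.1717  0.009 ]
brown_saucer_floor 0.67 [148. 125.] [ 0.4741 -0.0644  0.009 ]
```

View pics/w2.png

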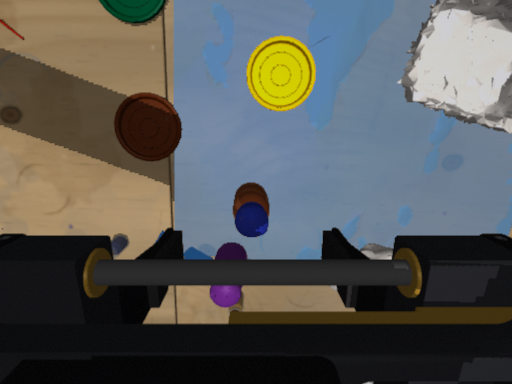

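>>> {"method": "carry_out", "body": {
  "rows": [
    [-1,0,0.5,0,0.3],
    [-1,0,0.45,0,0],
    [-1,0,0,0,0],
    [-1,0,0,0,0],
    [-1,0,0,0.7,0],
    [-1,0,0,0.7,0],
    [-1,0,0,0.5,0],
    [-1,0,0,0,0],
    [-1,0,0,0,0]
  ]
}}

```text
time: 5.92
ee_pos: [0.6096, -0.1576, 0.1771]
eef_rot: [1.0, 0.005, 0.004, -0.009]
ft_force: [-0.2, -0.1, 0.2]
width: 0.0871
```

```bash
python3 w.py w3 brown_bottle_center
```

```text
5.9167 [ 0.6096 -0.1576  0.1771] x-axis [1.    0.01  0.008] z [ 0.008  0.018 -1.   ]
[[1.0, 0.006, 0.011, 0.608], [0.009, -0.967, -0.255, -0.086], [0.009, 0.255, -0.967, 0.327], [0.0, 0.0, 0.0, 1.0]]
brown_bottle_center 0.96 [225. 279.] [ 0.5825 -0.2466  0.054 ]
brown_bottle_center 0.95 [251. 200.] [ 0.61   -0.1586  0.054 ]
```

>>> {"method": "carry_out", "body": {
  "rows": [
    [-1,0,0.1,0.6,0],
    [-1,0,0,0.6,0],
    [-1,0,0,0.6,0],
    [-1,0,0,0.6,0],
    [-1,0,0,0.6,0],
    [-1,0,0,0.5,0],
    [-1,0,0,0.3,0],
    [-1,0,0,0,0],
    [-1,0,0,0,0]
  ]
}}

```text
time: 6.77
ee_pos: [0.6188, -0.1595, 0.0709]
eef_rot: [1.0, 0.006, 0.013, -0.008]
ft_force: [0.3, 0.2, -0.2]
width: 0.0871
```

>>> {"method": "carry_out", "body": {
  "rows": [
    [-1,-0.3,0,0.2,0],
    [-1,0,0,0,0],
    [0,0,0,0,0],
    [0.3,0,0,0,0],
    [0.5,0,0,0,0],
    [1,0,0,0,0],
    [1,0,0,0,0],
    [1,0,0,0,0],
    [1,0,0,0,0],
    [1,0,0,0,0]
  ],
  "force": 20
}}

```text
time: 7.6
ee_pos: [0.6148, -0.1603, 0.0721]
eef_rot: [1.0, 0.006, 0.018, -0.008]
ft_force: [0.2, -0.3, 0.1]
width: 0.0423
```

```bash
python3 w.py w4
```

```text
7.6 [ 0.6148 -0.1603  0.0721] x-axis [0.999 0.012 0.036] z [ 0.036  0.016 -0.999]
[[0.999, 0.002, 0.038, 0.609], [0.012, -0.966, -0.257, -0.088], [0.036, 0.258, -0.966, 0.222], [0.0, 0.0, 0.0, 1.0]]
```

```bash
python3 - <<'E'
from h import *
s=read_state()
for k in s: print(k,np.round(s[k],3))
cv2.imwrite("pics/s1.png",cv2.resize(camera("side")[120:300,130:430],None,fx=2.4,fy=2.4))
E
```

```text
time 7.65
joint_positions [-0.271  0.531  0.61   1.665 -0.375  1.029  0.475]
joint_vel [-0.    -0.    -0.001  0.    -0.001 -0.002 -0.002]
joint_torque [ 3.0000e-02 -6.1053e+01  1.2634e+01 -3.2729e+01 -1.3800e-01  5.1000e-02
 -3.0000e-03]
ee_pos [ 0.615 -0.16   0.072]
eef_rot [ 1.     0.006  0.018 -0.008]
ft_force [ 0.714  0.067 -0.122]
torque [-0.096  0.043 -0.027]
width 0.042
```

View pics/s1.png

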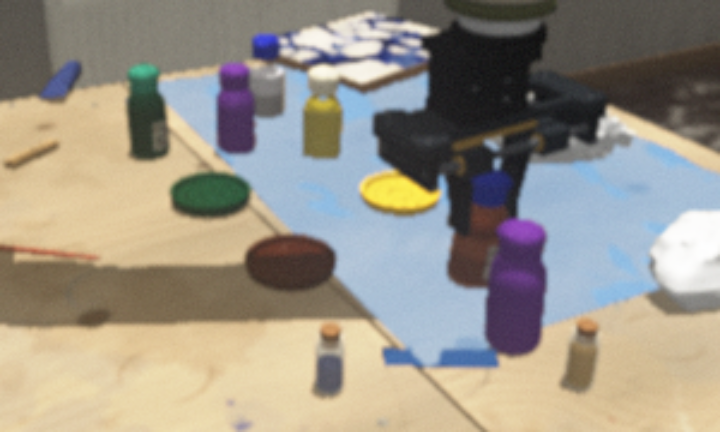

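>>> {"method": "carry_out", "body": {
  "rows": [
    [1,0,0,-0.4,0],
    [1,0,0,-0.5,0],
    [1,0,0,-0.5,0],
    [1,0,0,-0.5,0],
    [1,0,0,0,0]
  ]
}}

```text
time: 8.12
ee_pos: [0.6116, -0.1613, 0.1327]
eef_rot: [1.0, 0.006, 0.016, -0.008]
ft_force: [0.3, -0.6, -0.3]
width: 0.0425
```

```bash
python3 w.py w5; python3 -c "
from h import *
s=read_state();print(s['width'],s['ft_force'],s['joint_positions'])
cv2.imwrite('pics/s2.png',cv2.resize(camera('side')[120:300,130:430],None,fx=2.4,fy=2.4))"
```

```text
8.1167 [ 0.6116 -0.1613  0.1327] x-axis [0.999 0.012 0.033] z [ 0.033  0.016 -0.999]
[[0.999, 0.002, 0.035, 0.606], [0.011, -0.966, -0.258, -0.089], [0.034, 0.258, -0.966, 0.283], [0.0, 0.0, 0.0, 1.0]]
0.04252991202118601 [ 0.36216346  0.45816547 -1.66323115] [-0.29615611  0.46119197  0.64379913  1.62334144 -0.32661138  1.13440564
  0.44242923]
```

View pics/s2.png

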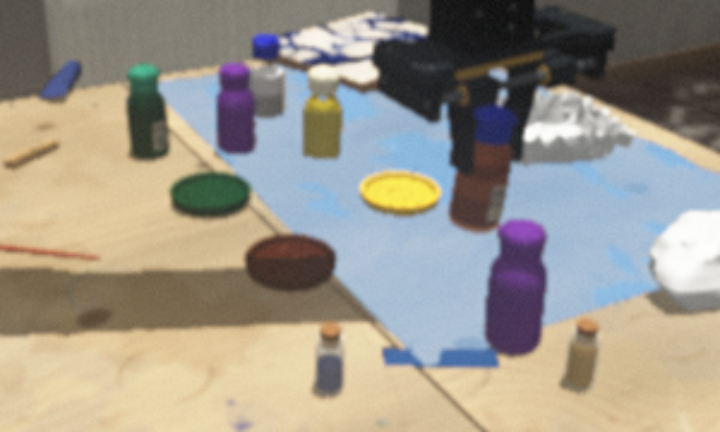

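View pics/w5.png

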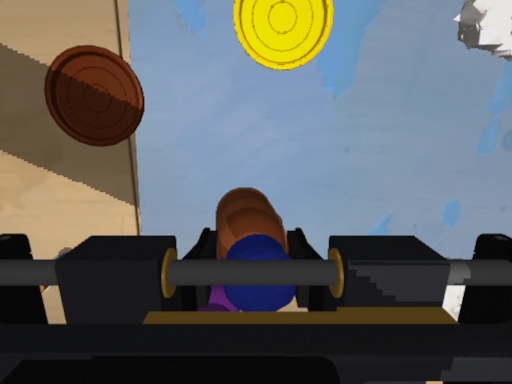

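```bash
python3 - <<'E'
from h import *
im=camera("side"); c=cam("side")
for d in silhouettes("brown_bottle_center","side")[:3]:
    ys,xs=np.nonzero(d["mask"]); print(round(d["conf"],2),np.round(d["box"]))
    for r in range(ys.min(),ys.max()+1,4):
        k=xs[ys==r]; print((r,k.min(),k.max(),(k.min()+k.max())/2),end=" ")
    print()
for lo in ([.61,-.161,.06],[.582,-.245,0]): print(proj(lo,c),proj(np.add(lo,[0,0,.108]),c),proj(np.add(lo,[0.01,0,.108]),c),proj(np.add(lo,[0,.01,.108]),c))
E
```

```text
0.93 [332. 191.  29.  51.]
(164, np.int64(334), np.int64(337), np.float64(335.5)) (168, np.int64(328), np.int64(343), np.float64(335.5)) (172, np.int64(329), np.int64(343), np.float64(336.0)) (176, np.int64(329), np.int64(341), np.float64(335.0)) (180, np.int64(328), np.int64(341), np.float64(334.5)) (184, np.int64(328), np.int64(342), np.float64(335.0)) (188, np.int64(327), np.int64(342), np.float64(334.5)) (192, np.int64(327), np.int64(341), np.float64(334.0)) (196, np.int64(319), np.int64(341), np.float64(330.0)) (200, np.int64(318), np.int64(339), np.float64(328.5)) (204, np.int64(317), np.int64(338), np.float64(327.5)) (208, np.int64(316), np.int64(337), np.float64(326.5)) (212, np.int64(317), np.int64(336), np.float64(326.5)) (216, np.int64(325), np.int64(333), np.float64(329.0)) 
0.75 [345. 239.  28.  56.]
(211, np.int64(344), np.int64(352), np.float64(348.0)) (215, np.int64(337), np.int64(357), np.float64(347.0)) (219, np.int64(337), np.int64(357), np.float64(347.0)) (223, np.int64(338), np.int64(356), np.float64(347.0)) (227, np.int64(336), np.int64(356), np.float64(346.0)) (231, np.int64(334), np.int64(357), np.float64(345.5)) (235, np.int64(333), np.int64(358), np.float64(345.5)) (239, np.int64(332), np.int64(358), np.float64(345.0)) (243, np.int64(331), np.int64(357), np.float64(344.0)) (247, np.int64(331), np.int64(357), np.float64(344.0)) (251, np.int64(331), np.int64(356), np.float64(343.5)) (255, np.int64(331), np.int64(356), np.float64(343.5)) (259, np.int64(332), np.int64(355), np.float64(343.5)) (263, np.int64(334), np.int64(354), np.float64(344.0)) (267, np.int64(344), np.int64(345), np.float64(344.5)) 
[328.803534   212.60677168] [333.52509508 164.46198974] [337.52307354 163.59283485] [330.31773998 162.82312249]
[341.77781309 261.23167922] [347.71580441 212.62272992] [351.93016833 211.39320825] [344.10660915 210.31756263]
```

The bottle lifted, but it leans about 5–8° with its cap toward +x. The jaws closed off-centre and high, and tipped it. I'll set it back down and regrasp lower and centred.

>>> {"method": "carry_out", "body": {
  "rows": [
    [1,0,0,0.5,0],
    [1,0,0,0.5,0],
    [1,0,0,0.5,0],
    [1,0,0,0.3,0],
    [1,0,0,0.1,0]
  ],
  "force": 8
}}

```text
time: 8.73
ee_pos: [0.6098, -0.159, 0.0668]
eef_rot: [1.0, 0.006, 0.012, -0.009]
ft_force: [-6.3, 0.3, 13.9]
width: 0.0435
```

>>> {"method": "carry_out", "body": {
  "rows": [
    [0.05,0,0,0,0],
    [0,0,0,0,0],
    [-0.1,0,0,0,0],
    [-0.3,0,0,0,0],
    [-0.6,0,0,0,0],
    [-1,0,0,0,0],
    [-1,0,0,0,0]
  ],
  "force": 3
}}

```text
time: 9.32
ee_pos: [0.6083, -0.159, 0.0646]
eef_rot: [1.0, 0.006, 0.009, -0.009]
ft_force: [-0.3, 0.8, -0.1]
width: 0.0667
```

```bash
python3 w.py w6 brown_bottle_center; python3 -c "
from h import *
camera('side');c=cam('side')
for d in pinpoint('brown_bottle_center','side')[:2]: print(d['conf'],ray('side',d['xy'],.054,c))
for d in silhouettes('brown_bottle_center','side')[:2]:
    ys,xs=np.nonzero(d['mask']); print(d['box'],[(r,xs[ys==r].min(),xs[ys==r].max()) for r in range(ys.min(),ys.max()+1,6)])
"
```

```text
9.3167 [ 0.6083 -0.159   0.0646] x-axis [1.    0.012 0.019] z [ 0.019  0.018 -1.   ]
[[1.0, 0.006, 0.022, 0.605], [0.011, -0.967, -0.256, -0.087], [0.02, 0.256, -0.966, 0.215], [0.0, 0.0, 0.0, 1.0]]
brown_bottle_center 0.86 [249. 243.] [ 0.6066 -0.1575  0.054 ]
0.7 [ 0.6021912  -0.16543033  0.054     ]
0.7 [ 0.5868544  -0.24200676  0.054     ]
[326.6, 214.8, 23.1, 48.5] [(190, np.int64(331), np.int64(331)), (196, np.int64(325), np.int64(336)), (202, np.int64(320), np.int64(335)), (208, np.int64(317), np.int64(336)), (214, np.int64(317), np.int64(336)), (220, np.int64(315), np.int64(335)), (226, np.int64(314), np.int64(334)), (232, np.int64(314), np.int64(333)), (238, np.int64(317), np.int64(331))]
[346.0, 239.4, 22.7, 56.4] [(212, np.int64(341), np.int64(352)), (218, np.int64(337), np.int64(356)), (224, np.int64(337), np.int64(355)), (230, np.int64(334), np.int64(356)), (236, np.int64(333), np.int64(357)), (242, np.int64(332), np.int64(357)), (248, np.int64(331), np.int64(356)), (254, np.int64(331), np.int64(355)), (260, np.int64(332), np.int64(355)), (266, np.int64(339), np.int64(350))]
```

View pics/w6.png

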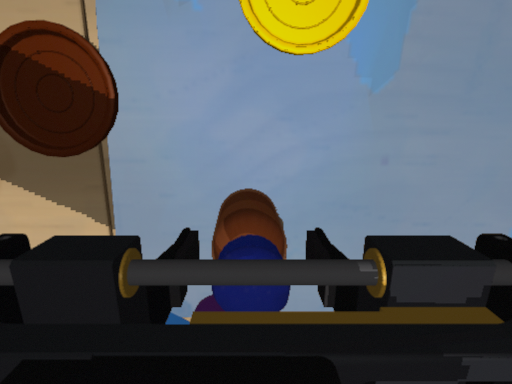

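>>> {"method": "carry_out", "body": {
  "rows": [
    [-0.5,-0.05,0,0.3,0],
    [-0.5,0,0,0,0]
  ],
  "force": 3
}}

```text
time: 9.73
ee_pos: [0.607, -0.1589, 0.0551]
eef_rot: [1.0, 0.006, 0.01, -0.009]
ft_force: [-0.6, -0.0, -0.0]
width: 0.0797
```

```bash
python3 w.py w7 brown_bottle_center
```

```text
9.7333 [ 0.607  -0.1589  0.0551] x-axis [1.    0.012 0.019] z [ 0.019  0.018 -1.   ]
[[1.0, 0.006, 0.022, 0.603], [0.011, -0.967, -0.256, -0.087], [0.02, 0.256, -0.966, 0.205], [0.0, 0.0, 0.0, 1.0]]
brown_bottle_center 0.75 [251. 252.] [ 0.6063 -0.1587  0.054 ]
```

Centred; close.

>>> {"method": "carry_out", "body": {
  "rows": [
    [0.2,0,0,0,0],
    [0.5,0,0,0,0],
    [0.7,0,0,0,0],
    [0.7,0,0,0,0],
    [0.7,0,0,0,0],
    [0.7,0,0,0,0]
  ],
  "force": 6
}}

```text
time: 10.33
ee_pos: [0.608, -0.1594, 0.0568]
eef_rot: [1.0, 0.006, 0.011, -0.009]
ft_force: [0.3, 0.1, -1.2]
width: 0.0438
```

>>> {"method": "carry_out", "body": {
  "rows": [
    [1,0,0,0,0],
    [1,0,0,-0.3,0],
    [1,0,0,-0.5,0],
    [1,0,0,-0.5,0],
    [1,0,0,-0.5,0]
  ],
  "force": 15
}}

```text
time: 10.75
ee_pos: [0.6045, -0.1598, 0.1104]
eef_rot: [1.0, 0.006, 0.007, -0.009]
ft_force: [0.6, -0.2, 0.4]
width: 0.0436
```

```bash
cat > tilt.py <<'E'
from h import *
import sys
q=sys.argv[1]; s=read_state(); M=R.from_quat(s["eef_rot"]).as_matrix()
print(s["time"],s["ee_pos"],"x",M[:,0].round(3),"z",M[:,2].round(3),"w",round(float(s["width"]),4))
im=camera("side"); c=cam("side"); z0=s["ee_pos"][2]-.055
b=np.array(s["ee_pos"]); b[2]=z0; print("upright would be foot",proj(b,c).round(1),"cap",proj(b+[0,0,.108],c).round(1))
for d in silhouettes(q,"side")[:2]:
    ys,xs=np.nonzero(d["mask"]); print(round(d["conf"],2),[(int(r),int(xs[ys==r].min()),int(xs[ys==r].max())) for r in range(ys.min(),ys.max()+1,5)])
E
python3 tilt.py brown_bottle_center; python3 w.py w8 brown_bottle_center brown_saucer_floor
```

```text
10.75 [ 0.60451437 -0.15977223  0.11044227] x [1.    0.011 0.015] z [ 0.015  0.018 -1.   ] w 0.0436
upright would be foot [326.2 214.9] cap [330.7 166.9]
0.83 [(211, 340, 351), (216, 337, 357), (221, 338, 357), (226, 337, 356), (231, 334, 357), (236, 333, 358), (241, 333, 357), (246, 332, 356), (251, 332, 356), (256, 332, 355), (261, 332, 354), (266, 339, 351)]
0.59 [(168, 336, 336), (173, 330, 339), (178, 323, 338), (183, 323, 339), (188, 324, 339), (193, 324, 339), (198, 323, 338), (203, 315, 336), (208, 314, 335), (213, 314, 334), (218, 321, 331)]
10.85 [ 0.6062 -0.1604  0.1126] x-axis [1.    0.011 0.02 ] z [ 0.019  0.017 -1.   ]
[[1.0, 0.005, 0.022, 0.602], [0.011, -0.967, -0.256, -0.088], [0.02, 0.257, -0.966, 0.263], [0.0, 0.0, 0.0, 1.0]]
brown_bottle_center 0.65 [93. 98.] [ 0.4965 -0.0711  0.054 ]
brown_bottle_center 0.62 [252. 251.] [ 0.6078 -0.1862  0.054 ]
brown_bottle_center 0.62 [220. 317.] [ 0.581  -0.2487  0.054 ]
brown_saucer_floor 0.81 [93. 98.] [ 0.4732 -0.0679  0.009 ]
```

View pics/w8.png

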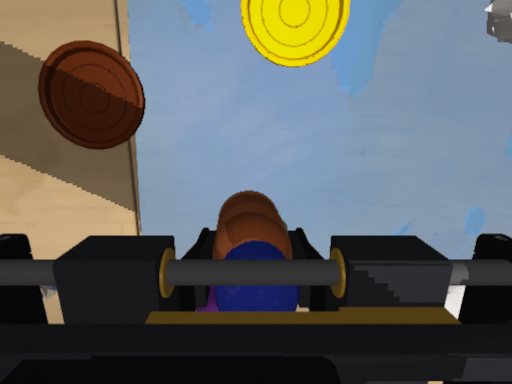

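>>> {"method": "carry_out", "body": {
  "rows": [
    [1,-0.3,-0.2,0,0],
    [1,-0.6,-0.45,0,0],
    [1,-0.7,-0.5,0,0],
    [1,-0.7,-0.5,0,0],
    [1,-0.7,-0.5,0,0],
    [1,-0.6,-0.45,0,0],
    [1,-0.4,-0.3,0,0],
    [1,-0.2,-0.15,0,0],
    [1,0,0,0,0]
  ]
}}

```text
time: 11.75
ee_pos: [0.4665, -0.0656, 0.1001]
eef_rot: [1.0, 0.007, 0.001, -0.008]
ft_force: [-0.8, 0.4, -1.4]
width: 0.0436
```

```bash
python3 tilt.py brown_bottle_center; python3 w.py w9 brown_bottle_center brown_saucer_floor
```

```text
11.75 [ 0.46650504 -0.06562807  0.10008238] x [1.    0.013 0.001] z [ 0.001  0.016 -1.   ] w 0.0436
upright would be foot [246.9 214.9] cap [246.6 168.2]
0.96 [(211, 342, 350), (216, 337, 357), (221, 338, 356), (226, 337, 355), (231, 334, 356), (236, 333, 357), (241, 333, 357), (246, 332, 356), (251, 332, 356), (256, 332, 355), (261, 332, 354), (266, 339, 350)]
0.86 [(168, 249, 252), (173, 243, 256), (178, 239, 254), (183, 240, 254), (188, 240, 256), (193, 240, 256), (198, 240, 256), (203, 235, 256), (208, 235, 256), (213, 235, 255), (218, 240, 251)]
11.85 [ 0.468  -0.0667  0.1005] x-axis [1.    0.012 0.003] z [ 0.002  0.015 -1.   ]
[[1.0, 0.01, 0.006, 0.467], [0.011, -0.966, -0.258, 0.006], [0.003, 0.259, -0.966, 0.251], [0.0, 0.0, 0.0, 1.0]]
brown_bottle_center 0.6 [252. 246.] [ 0.4682 -0.0836  0.054 ]
brown_saucer_floor 0.82 [256. 211.] [ 0.4722 -0.0692  0.009 ]
```

>>> {"method": "carry_out", "body": {
  "rows": [
    [1,0.25,0,0.2,0],
    [1,0,0,0.3,0],
    [1,0,0,0.25,0],
    [1,0,0,0.15,0]
  ]
}}

```text
time: 12.33
ee_pos: [0.4785, -0.0695, 0.0727]
eef_rot: [1.0, 0.004, 0.003, -0.006]
ft_force: [-0.7, -0.4, -1.2]
width: 0.0434
```

```bash
python3 tilt.py brown_bottle_center; python3 w.py w10 brown_saucer_floor
```

```text
12.3333 [ 0.47854129 -0.06952804  0.07268064] x [1.    0.008 0.005] z [ 0.005  0.012 -1.   ] w 0.0434
upright would be foot [252.7 225.4] cap [252.8 180.1]
0.82 [(211, 342, 350), (216, 337, 356), (221, 339, 356), (226, 338, 355), (231, 335, 356), (236, 334, 357), (241, 334, 356), (246, 333, 355), (251, 332, 354), (256, 332, 355), (261, 332, 354), (266, 339, 349)]
0.57 [(180, 258, 259), (185, 250, 262), (190, 245, 260), (195, 246, 261), (200, 246, 262), (205, 246, 262), (210, 245, 262), (215, 241, 262), (220, 241, 261), (225, 241, 261), (230, 249, 254)]
12.4333 [ 0.4779 -0.0694  0.0726] x-axis [1.    0.008 0.004] z [ 0.004  0.012 -1.   ]
[[1.0, 0.005, 0.006, 0.477], [0.007, -0.965, -0.261, 0.003], [0.005, 0.261, -0.965, 0.223], [0.0, 0.0, 0.0, 1.0]]
```

View pics/w10.png

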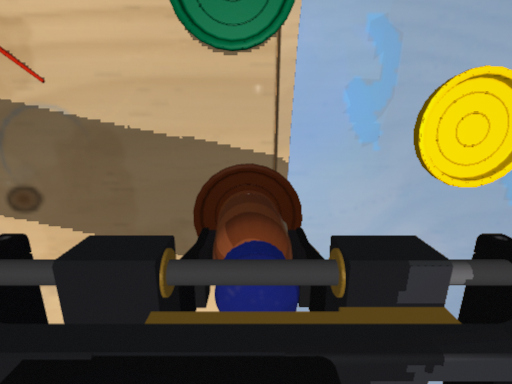

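>>> {"method": "carry_out", "body": {
  "rows": [
    [1,-0.05,-0.08,0.12,0],
    [1,0,0,0.1,0]
  ]
}}

```text
time: 12.7
ee_pos: [0.4775, -0.0667, 0.0677]
eef_rot: [1.0, 0.004, 0.004, -0.006]
ft_force: [-0.1, 0.4, -0.2]
width: 0.0437
```

```bash
python3 -c "
from h import *
s=read_state();print(s['ee_pos'],s['ft_force'],s['width'])
i=camera_info('wrist');
" ; python3 - <<'E'
from h import *
c=cam("wrist"); im=camera("wrist"); 
col=im[:,220:280].astype(int)
p=ray("wrist",(248,165),.015,c); print(p)
r=[y for y in range(100,230) if (im[y,240:256].mean(0)<[70,70,90]).all()]; print(r[:3], ray("wrist",(248,r[0]),.015,c) if r else 0)
E
```

```text
[ 0.47752367 -0.06668385  0.06769458] [-0.13978146  0.39086917 -0.18482427] 0.043713862193841775
[ 0.47467867 -0.02273968  0.015     ]
[169, 170, 171] [ 0.47468755 -0.02564388  0.015     ]
```

>>> {"method": "carry_out", "body": {
  "rows": [
    [1,-0.05,0,0.09,0],
    [1,0,0,0.05,0]
  ],
  "force": 8
}}

```text
time: 12.92
ee_pos: [0.4757, -0.0668, 0.0635]
eef_rot: [1.0, 0.004, 0.003, -0.007]
ft_force: [-6.6, 0.8, 13.9]
width: 0.0434
```

>>> {"method": "carry_out", "body": {
  "rows": [
    [0.1,0,0,0,0],
    [0,0,0,0,0],
    [-0.1,0,0,0,0],
    [-0.3,0,0,0,0],
    [-0.6,0,0,0,0],
    [-1,0,0,0,0],
    [-1,0,0,0,0],
    [-1,0,0,0,0]
  ],
  "force": 3
}}

```text
time: 13.58
ee_pos: [0.4756, -0.0667, 0.0635]
eef_rot: [1.0, 0.004, 0.004, -0.007]
ft_force: [0.0, 0.4, 0.1]
width: 0.0731
```

```bash
python3 tilt.py brown_bottle_center; python3 w.py w11 brown_bottle_center
```

```text
13.5833 [ 0.47563455 -0.06672108  0.06349592] x [1.    0.008 0.008] z [ 0.007  0.014 -1.   ] w 0.0731
upright would be foot [250.9 228.8] cap [250.9 183.9]
0.88 [(185, 253, 258), (190, 243, 259), (195, 243, 259), (200, 240, 261), (205, 240, 260), (210, 240, 260), (215, 240, 260), (220, 239, 260), (225, 239, 260), (230, 241, 257)]
0.74 [(210, 344, 344), (215, 337, 356), (220, 338, 357), (225, 338, 356), (230, 335, 357), (235, 334, 358), (240, 333, 357), (245, 333, 356), (250, 333, 356), (255, 332, 355), (260, 332, 354), (265, 336, 352)]
13.6833 [ 0.4756 -0.0667  0.0635] x-axis [1.    0.008 0.007] z [ 0.007  0.014 -1.   ]
[[1.0, 0.005, 0.01, 0.474], [0.007, -0.966, -0.26, 0.006], [0.008, 0.26, -0.966, 0.214], [0.0, 0.0, 0.0, 1.0]]
brown_bottle_center 0.6 [255. 252.] [ 0.4776 -0.0703  0.054 ]
```

View pics/w11.png

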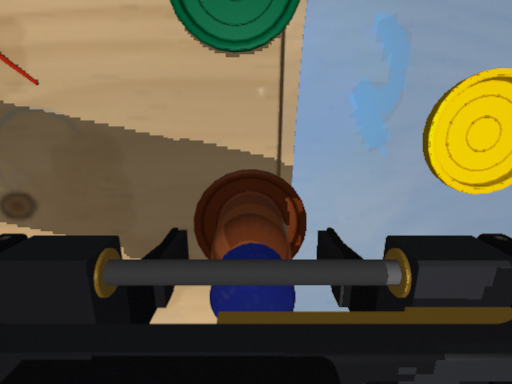

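Brown stands upright in its saucer (bottle column about 250, saucer centre about 250). Now lift clear and head to yellow.

>>> {"method": "carry_out", "body": {
  "rows": [
    [-1,0,0,-0.4,0],
    [-1,0,0,-0.8,0],
    [-1,0,0,-1,0],
    [-1,0,0,-1,0],
    [-1,0,0,-1,0],
    [-1,0,0,-1,0],
    [-1,0.5,-0.7,-0.5,0],
    [-1,0.6,-0.9,0,0],
    [-1,0.6,-0.9,0,0],
    [-1,0.6,-0.9,0,0],
    [-1,0.6,-0.9,0,0],
    [-1,0.6,-0.9,0,0],
    [-1,0.5,-0.7,0,0],
    [-1,0.3,-0.3,0,0],
    [-1,0,0,0,0]
  ]
}}

```text
time: 15.03
ee_pos: [0.6066, 0.1251, 0.2467]
eef_rot: [1.0, 0.002, 0.004, -0.009]
ft_force: [0.2, -0.6, 0.5]
width: 0.0871
```

```bash
python3 w.py w12 yellow_bottle_center yellow_saucer_floor green_saucer_floor
```

```text
15.0333 [0.6066 0.1251 0.2467] x-axis [1.    0.003 0.008] z [ 0.008  0.018 -1.   ]
[[1.0, 0.0, 0.009, 0.605], [0.002, -0.967, -0.256, 0.197], [0.009, 0.256, -0.967, 0.397], [0.0, 0.0, 0.0, 1.0]]
yellow_bottle_center 0.61 [266. 176.] [0.6253 0.1366 0.054 ]
yellow_saucer_floor 0.69 [271. 263.] [ 0.6383 -0.004   0.009 ]
green_saucer_floor 0.97 [150. 197.] [0.4635 0.098  0.009 ]
```

>>> {"method": "carry_out", "body": {
  "rows": [
    [-1,0.55,-0.4,0.5,0],
    [-1,0,0,0.8,0],
    [-1,0,0,0.8,0],
    [-1,0,0,0.8,0],
    [-1,0,0,0.8,0],
    [-1,0,0,0.3,0],
    [-1,0,0,0,0]
  ]
}}

```text
time: 15.82
ee_pos: [0.6232, 0.1249, 0.1298]
eef_rot: [1.0, -0.008, 0.008, -0.01]
ft_force: [-0.1, -0.1, -0.8]
width: 0.0868
```

```bash
python3 w.py w13 yellow_bottle_center
```

```text
15.8167 [0.6232 0.1249 0.1298] x-axis [ 1.    -0.015  0.016] z [ 0.017  0.021 -1.   ]
[[1.0, -0.02, 0.012, 0.622], [-0.016, -0.967, -0.253, 0.196], [0.017, 0.253, -0.967, 0.28], [0.0, 0.0, 0.0, 1.0]]
yellow_bottle_center 0.57 [254. 197.] [0.6262 0.1393 0.054 ]
```

View pics/w13.png

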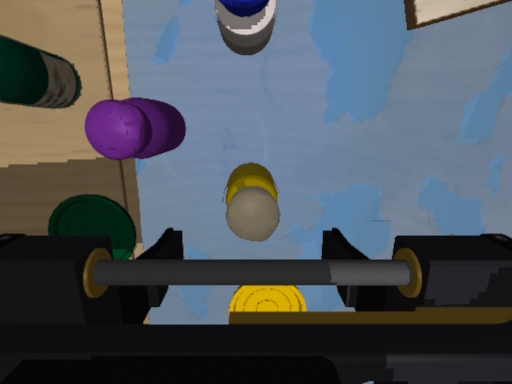

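>>> {"method": "carry_out", "body": {
  "rows": [
    [-1,0,-0.45,0,0],
    [-1,0,-0.03,0.5,0],
    [-1,0,0,0.5,0],
    [-1,0,0,0.3,0],
    [-1,0,0,0,0]
  ]
}}

```text
time: 16.33
ee_pos: [0.6293, 0.1448, 0.0994]
eef_rot: [1.0, -0.007, 0.015, -0.014]
ft_force: [-0.5, -0.2, -0.9]
width: 0.0869
```

```bash
python3 w.py w14 yellow_bottle_center
```

```text
16.3333 [0.6293 0.1448 0.0994] x-axis [ 0.999 -0.015  0.029] z [ 0.03   0.027 -0.999]
[[0.999, -0.023, 0.025, 0.626], [-0.016, -0.969, -0.247, 0.215], [0.03, 0.246, -0.969, 0.25], [0.0, 0.0, 0.0, 1.0]]
yellow_bottle_center 0.6 [243. 233.] [0.6239 0.1398 0.054 ]
```

>>> {"method": "carry_out", "body": {
  "rows": [
    [-1,-0.25,0.2,0.5,0],
    [-1,0,0,0.6,0],
    [-1,0,0,0.3,0],
    [-1,0,0,0,0]
  ]
}}

```text
time: 16.77
ee_pos: [0.626, 0.1399, 0.061]
eef_rot: [1.0, -0.008, 0.018, -0.015]
ft_force: [-0.4, -1.0, 0.5]
width: 0.0873
```

```bash
python3 w.py w15 yellow_bottle_center
```

```text
16.7667 [0.626  0.1399 0.061 ] x-axis [ 0.999 -0.016  0.036] z [ 0.036  0.029 -0.999]
[[0.999, -0.025, 0.032, 0.622], [-0.017, -0.969, -0.245, 0.21], [0.037, 0.244, -0.969, 0.212], [0.0, 0.0, 0.0, 1.0]]
```

View pics/w15.png

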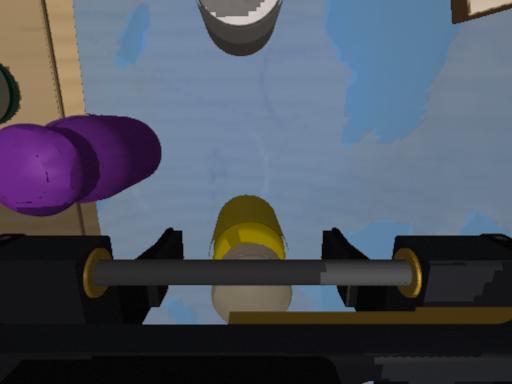

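>>> {"method": "carry_out", "body": {
  "rows": [
    [-0.3,-0.05,0,0.15,0],
    [0.2,0,0,0,0],
    [0.5,0,0,0,0],
    [0.7,0,0,0,0],
    [0.7,0,0,0,0],
    [0.7,0,0,0,0],
    [0.7,0,0,0,0]
  ],
  "force": 6
}}

```text
time: 17.45
ee_pos: [0.6276, 0.141, 0.0617]
eef_rot: [1.0, -0.008, 0.021, -0.016]
ft_force: [-1.8, -0.1, 0.4]
width: 0.048
```

>>> {"method": "carry_out", "body": {
  "rows": [
    [1,0,0,-0.1,0],
    [1,0,0,-0.4,0],
    [1,0,0,-0.5,0],
    [1,0,0,-0.6,0],
    [1,0,0,-0.4,0]
  ],
  "force": 15
}}

```text
time: 17.87
ee_pos: [0.6228, 0.1383, 0.1229]
eef_rot: [1.0, -0.008, 0.019, -0.015]
ft_force: [0.1, 0.6, -1.0]
width: 0.0451
```

```bash
python3 tilt.py yellow_bottle_center; python3 w.py w16 yellow_saucer_floor
```

```text
17.8667 [0.6228422  0.13834292 0.12286177] x [ 0.999 -0.016  0.037] z [ 0.037  0.029 -0.999] w 0.0451
upright would be foot [263.6 162.1] cap [264.2 123.2]
0.68 [(125, 263, 269), (130, 260, 272), (135, 260, 271), (140, 258, 272), (145, 259, 273), (150, 257, 273), (155, 255, 272), (160, 255, 271), (165, 259, 267)]
17.9667 [0.6239 0.1386 0.1236] x-axis [ 0.999 -0.016  0.04 ] z [ 0.04   0.03  -0.999]
[[0.999, -0.026, 0.035, 0.619], [-0.017, -0.97, -0.244, 0.209], [0.041, 0.243, -0.969, 0.275], [0.0, 0.0, 0.0, 1.0]]
```

>>> {"method": "carry_out", "body": {
  "rows": [
    [1,0.05,0.3,0,0],
    [1,0.1,0.6,0,0],
    [1,0.1,0.8,0,0],
    [1,0.1,0.8,0,0],
    [1,0.1,0.8,0,0],
    [1,0.1,0.6,0,0],
    [1,0,0.3,0,0],
    [1,0,0,0,0]
  ]
}}

```text
time: 18.73
ee_pos: [0.6331, 0.0043, 0.1082]
eef_rot: [1.0, -0.006, 0.012, -0.013]
ft_force: [-0.1, -0.1, -1.1]
width: 0.0449
```

```bash
python3 tilt.py yellow_bottle_center; python3 w.py w17 yellow_saucer_floor
```

```text
18.7333 [0.63305143 0.00429312 0.10822446] x [ 1.    -0.013  0.024] z [ 0.024  0.025 -0.999] w 0.0449
upright would be foot [293.9 184.3] cap [296.1 142.5]
0.7 [(144, 298, 299), (149, 291, 304), (154, 290, 304), (159, 291, 303), (164, 291, 304), (169, 291, 304), (174, 286, 303), (179, 285, 302), (184, 284, 301)]
18.8333 [0.6332 0.0074 0.1084] x-axis [ 1.    -0.01   0.024] z [ 0.024  0.027 -0.999]
[[1.0, -0.016, 0.021, 0.63], [-0.011, -0.969, -0.247, 0.078], [0.025, 0.247, -0.969, 0.259], [0.0, 0.0, 0.0, 1.0]]
yellow_saucer_floor 0.77 [255. 218.] [ 0.6386 -0.0031  0.009 ]
```

```bash
cat > rim.py <<'E'
from h import *
import sys
from scipy.optimize import least_squares
lo,hi={"yellow":((22,120,60),(34,255,255)),"green":((65,90,20),(90,255,255))}[sys.argv[1]]
c=cam("wrist"); im=camera("wrist"); m=cv2.inRange(cv2.cvtColor(im,cv2.COLOR_BGR2HSV),lo,hi); m[235:]=0
n,l,st,_=cv2.connectedComponentsWithStats(m); cx=[(st[k,4]-3*abs(st[k,0]+st[k,2]/2-252)) for k in range(1,n)]; k=1+int(np.argmax(cx)); m=l==k
x0,w=st[k,0],st[k,2]; P=np.array([ray("wrist",(x,np.nonzero(m[:,x])[0][0]),.015,c)[:2] for x in range(x0+2,x0+w-2)])
r=least_squares(lambda q:np.hypot(*(P-q).T)-.043,P.mean(0)-[0,.03],loss="soft_l1",f_scale=.002)
print("state",read_state()["ee_pos"],"box",st[k],"centre",r.x.round(4),"rms",np.sqrt(np.mean((np.hypot(*(P-r.x).T)-.043)**2)).round(4))
E
python3 rim.py yellow
```

```text
state [0.63370123 0.00975149 0.10894793] box [ 210  173   92   62 4696] centre [ 0.6394 -0.0013] rms 0.0004
```

>>> {"method": "carry_out", "body": {
  "rows": [
    [1,0.2,0.38,0.1,0],
    [1,0,0,0.3,0],
    [1,0,0,0.3,0],
    [1,0,0,0.2,0]
  ]
}}

```text
time: 19.32
ee_pos: [0.6422, 0.0019, 0.0809]
eef_rot: [1.0, -0.0, 0.014, -0.015]
ft_force: [-0.2, -0.6, -0.5]
width: 0.0453
```

```bash
python3 tilt.py yellow_bottle_center; python3 rim.py yellow
```

```text
19.3167 [0.64217157 0.00190581 0.08090823] x [ 1.    -0.001  0.028] z [ 0.028  0.03  -0.999] w 0.0453
upright would be foot [297.  193.9] cap [299.3 153.2]
0.9 [(155, 300, 303), (160, 295, 307), (165, 294, 306), (170, 293, 306), (175, 293, 308), (180, 293, 307), (185, 288, 306), (190, 288, 305), (195, 289, 305)]
state [0.64175346 0.00212616 0.08129762] box [ 196  169  104   66 5519] centre [ 0.6395 -0.0012] rms 0.0004
```

>>> {"method": "carry_out", "body": {
  "rows": [
    [1,-0.08,0.12,0.12,0],
    [1,0,0,0.12,0]
  ],
  "force": 10
}}

```text
time: 19.63
ee_pos: [0.6399, -0.0015, 0.0743]
eef_rot: [1.0, -0.0, 0.014, -0.015]
ft_force: [-0.4, -0.8, -1.4]
width: 0.0456
```

>>> {"method": "carry_out", "body": {
  "rows": [
    [1,0,0,0.08,0]
  ]
}}

```text
time: 19.72
ee_pos: [0.64, -0.0014, 0.0718]
eef_rot: [1.0, -0.0, 0.014, -0.015]
ft_force: [-0.4, -0.4, -0.7]
width: 0.0457
```

>>> {"method": "carry_out", "body": {
  "rows": [
    [1,0,0,0.06,0]
  ]
}}

```text
time: 19.8
ee_pos: [0.6398, -0.0015, 0.0702]
eef_rot: [1.0, -0.0, 0.014, -0.015]
ft_force: [-10.3, 0.2, 17.9]
width: 0.0455
```

>>> {"method": "carry_out", "body": {
  "rows": [
    [1,0,0,0.05,0]
  ]
}}

```text
time: 19.88
ee_pos: [0.6392, -0.0017, 0.0696]
eef_rot: [1.0, -0.0, 0.013, -0.015]
ft_force: [-11.0, -0.2, 17.3]
width: 0.0455
```

>>> {"method": "carry_out", "body": {
  "rows": [
    [0.1,0,0,0,0],
    [0,0,0,0,0],
    [-0.1,0,0,0,0],
    [-0.3,0,0,0,0],
    [-0.6,0,0,0,0],
    [-1,0,0,0,0],
    [-1,0,0,0,0],
    [-1,0,0,0,0]
  ],
  "force": 3
}}

```text
time: 20.55
ee_pos: [0.6398, -0.0016, 0.0703]
eef_rot: [1.0, -0.001, 0.014, -0.016]
ft_force: [-0.1, 0.6, 0.9]
width: 0.0732
```

```bash
python3 tilt.py yellow_bottle_center; python3 w.py w18 yellow_bottle_center
```

```text
20.55 [ 0.63976875 -0.00162887  0.0702797 ] x [ 1.    -0.002  0.028] z [ 0.028  0.031 -0.999] w 0.0732
upright would be foot [296.8 198.5] cap [299. 158.]
0.77 [(159, 295, 301), (164, 292, 306), (169, 291, 305), (174, 291, 304), (179, 288, 306), (184, 287, 307), (189, 288, 307), (194, 287, 306), (199, 287, 305), (204, 293, 299)]
20.65 [ 0.6397 -0.0016  0.0703] x-axis [ 1.    -0.001  0.028] z [ 0.028  0.031 -0.999]
[[1.0, -0.009, 0.027, 0.636], [-0.002, -0.97, -0.243, 0.068], [0.029, 0.243, -0.97, 0.222], [0.0, 0.0, 0.0, 1.0]]
yellow_bottle_center 0.63 [246. 253.] [ 0.6361 -0.009   0.054 ]
```

View pics/w18.png

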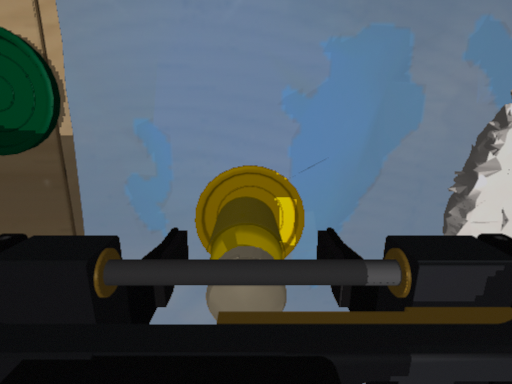

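Yellow stands upright in its saucer (column about 248, saucer centre about 250). Next is green.

>>> {"method": "carry_out", "body": {
  "rows": [
    [-1,0,0,-0.4,0],
    [-1,0,0,-0.8,0],
    [-1,0,0,-1,0],
    [-1,0,0,-1,0],
    [-1,0,0,-1,0],
    [-1,0,0,-1,0],
    [-1,-0.5,-0.6,-0.5,0],
    [-1,-0.8,-1,0,0],
    [-1,-0.8,-1,0,0],
    [-1,-0.8,-1,0,0],
    [-1,-0.8,-1,0,0],
    [-1,-0.8,-1,0,0],
    [-1,-0.8,-1,0,0],
    [-1,-0.6,-0.8,0,0],
    [-1,-0.3,-0.4,0,0],
    [-1,0,0,0,0]
  ]
}}

```text
time: 22.08
ee_pos: [0.4415, 0.2312, 0.2654]
eef_rot: [1.0, -0.006, 0.02, -0.017]
ft_force: [0.2, 0.5, 0.6]
width: 0.0872
```

```bash
python3 w.py w19 green_bottle_center green_saucer_floor
```

```text
22.0833 [0.4415 0.2312 0.2654] x-axis [ 0.999 -0.013  0.039] z [ 0.04   0.034 -0.999]
[[0.999, -0.022, 0.036, 0.436], [-0.013, -0.971, -0.24, 0.301], [0.04, 0.24, -0.97, 0.417], [0.0, 0.0, 0.0, 1.0]]
green_bottle_center 0.84 [250. 183.] [0.4468 0.233  0.054 ]
green_bottle_center 0.67 [384. 144.] [0.6218 0.2808 0.054 ]
green_bottle_center 0.64 [320. 209.] [0.5414 0.1959 0.054 ]
green_saucer_floor 0.91 [260. 264.] [0.4629 0.0939 0.009 ]
```

>>> {"method": "carry_out", "body": {
  "rows": [
    [-1,0,0,0.7,0],
    [-1,0,0,1,0],
    [-1,0,0,1,0],
    [-1,0,0,1,0],
    [-1,0,0,0.5,0],
    [-1,0,0,0,0]
  ]
}}

```text
time: 22.73
ee_pos: [0.4584, 0.2215, 0.1378]
eef_rot: [0.999, -0.018, 0.024, -0.017]
ft_force: [0.1, -0.4, -0.0]
width: 0.0869
```

```bash
python3 w.py w20 green_bottle_center
```

```text
22.7333 [0.4584 0.2215 0.1378] x-axis [ 0.998 -0.036  0.047] z [ 0.048  0.033 -0.998]
[[0.998, -0.047, 0.038, 0.454], [-0.037, -0.97, -0.241, 0.291], [0.048, 0.239, -0.97, 0.289], [0.0, 0.0, 0.0, 1.0]]
green_bottle_center 0.93 [236. 197.] [0.4494 0.2358 0.054 ]
green_bottle_center 0.59 [338. 235.] [0.5397 0.196  0.054 ]
```

>>> {"method": "carry_out", "body": {
  "rows": [
    [-1,-0.48,-0.42,0,0],
    [-1,0,0,0.4,0],
    [-1,0,0,0.5,0],
    [-1,0,0,0.4,0],
    [-1,0,0,0,0]
  ]
}}

```text
time: 23.25
ee_pos: [0.454, 0.2375, 0.11]
eef_rot: [0.999, -0.021, 0.031, -0.022]
ft_force: [-0.4, 0.2, -0.1]
width: 0.0869
```

```bash
python3 w.py w21 green_bottle_center
```

```text
23.25 [0.454  0.2375 0.11  ] x-axis [ 0.997 -0.043  0.06 ] z [ 0.062  0.042 -0.997]
[[0.997, -0.056, 0.05, 0.448], [-0.043, -0.972, -0.232, 0.306], [0.061, 0.229, -0.972, 0.262], [0.0, 0.0, 0.0, 1.0]]
green_bottle_center 0.97 [240. 225.] [0.4482 0.2362 0.054 ]
green_bottle_center 0.91 [355. 266.] [0.5409 0.1953 0.054 ]
```

View pics/w21.png

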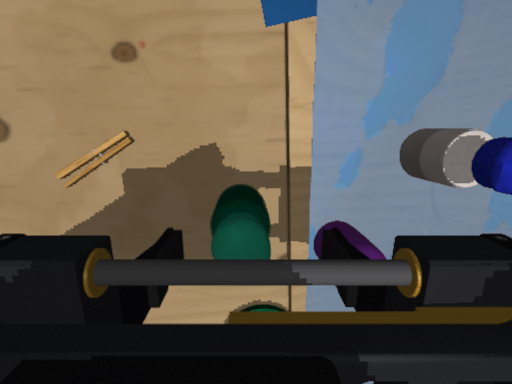

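The tool tilt has crept to about 4° by open-loop drift. Before grasping I'll test whether small upward steps take it back.

>>> {"method": "carry_out", "body": {
  "rows": [
    [-1,0,0,-0.3,0],
    [-1,0,0,-0.3,0],
    [-1,0,0,-0.3,0],
    [-1,0,0,-0.3,0],
    [-1,0,0,-0.3,0],
    [-1,0,0,-0.3,0],
    [-1,0,0,-0.3,0],
    [-1,0,0,-0.3,0],
    [-1,0,0,-0.3,0],
    [-1,0,0,-0.3,0]
  ]
}}

```text
time: 24.18
ee_pos: [0.4502, 0.2334, 0.2163]
eef_rot: [0.999, -0.022, 0.034, -0.025]
ft_force: [-0.2, -0.3, -0.2]
width: 0.0871
```

>>> {"method": "carry_out", "body": {
  "rows": [
    [-1,0,0.5,0,0],
    [-1,0,0.5,0,0],
    [-1,0,0.5,0,0],
    [-1,0,0.5,0,0],
    [-1,0,0.5,0,0],
    [-1,0,0.5,0,0]
  ]
}}

```text
time: 24.68
ee_pos: [0.4455, 0.1367, 0.2121]
eef_rot: [0.999, -0.021, 0.034, -0.025]
ft_force: [0.2, 1.3, 0.3]
width: 0.0871
```

>>> {"method": "carry_out", "body": {
  "rows": [
    [-1,0.5,0,0,0],
    [-1,0.5,0,0,0],
    [-1,0.5,0,0,0],
    [-1,0.5,0,0,0]
  ]
}}

```text
time: 25.02
ee_pos: [0.5033, 0.1224, 0.2139]
eef_rot: [0.999, -0.025, 0.032, -0.025]
ft_force: [-0.3, 1.0, -0.8]
width: 0.0876
```

>>> {"method": "carry_out", "body": {
  "rows": [
    [-1,-0.5,0,0,0],
    [-1,-0.5,0,0,0],
    [-1,-0.5,0,0,0],
    [-1,-0.5,0,0,0]
  ]
}}

```text
time: 25.35
ee_pos: [0.4444, 0.1166, 0.2064]
eef_rot: [0.999, -0.03, 0.03, -0.022]
ft_force: [0.2, 0.1, -0.3]
width: 0.087
```

>>> {"method": "carry_out", "body": {
  "rows": [
    [-1,0.8,0,0,-0.6],
    [-1,0.8,0,0,0],
    [-1,-0.8,0,0,0],
    [-1,-0.8,0,0,0],
    [-1,0.8,0,0,0],
    [-1,0.8,0,0,0],
    [-1,-0.8,0,0,0],
    [-1,-0.8,0,0,0],
    [-1,0.8,0,0,0],
    [-1,0.8,0,0,0],
    [-1,-0.8,0,0,0],
    [-1,-0.8,0,0,0]
  ]
}}

```text
time: 26.35
ee_pos: [0.4283, 0.0918, 0.1842]
eef_rot: [1.0, -0.01, 0.01, -0.009]
ft_force: [0.6, 0.2, 0.1]
width: 0.0869
```

>>> {"method": "carry_out", "body": {
  "rows": [
    [-1,0,0.6,0,0],
    [-1,0,0.6,0,0],
    [-1,0,-0.6,0,0],
    [-1,0,-0.6,0,0],
    [-1,0,0.6,0,0],
    [-1,0,0.6,0,0],
    [-1,0,-0.6,0,0],
    [-1,0,-0.6,0,0],
    [-1,0,0,0,0]
  ]
}}

```text
time: 27.1
ee_pos: [0.4181, 0.0765, 0.1767]
eef_rot: [1.0, -0.016, 0.002, -0.008]
ft_force: [-0.0, -0.0, 0.1]
width: 0.087
```

>>> {"method": "carry_out", "body": {
  "rows": [
    [-1,0,0,0,1],
    [-1,0,0,0,1],
    [-1,0,0,0,1],
    [-1,0,0,0,-1],
    [-1,0,0,0,-1],
    [-1,0,0,0,-1],
    [-1,0,0,0,0]
  ]
}}

```text
time: 27.68
ee_pos: [0.4138, 0.0652, 0.1728]
eef_rot: [1.0, -0.023, -0.001, -0.007]
ft_force: [-0.8, -0.1, 0.7]
width: 0.0873
```

Shaking back and forth removed the tilt, which is now under 1°. Return to green.

>>> {"method": "carry_out", "body": {
  "rows": [
    [-1,0.1,-0.5,-0.2,-0.5],
    [-1,0.2,-0.9,0,0],
    [-1,0.2,-0.9,0,0],
    [-1,0.2,-0.9,0,0],
    [-1,0.2,-0.9,0,0],
    [-1,0.2,-0.9,0,0],
    [-1,0.1,-0.5,0,0],
    [-1,0,0,0,0]
  ]
}}

```text
time: 28.35
ee_pos: [0.453, 0.225, 0.1789]
eef_rot: [1.0, -0.017, -0.003, -0.007]
ft_force: [-1.6, -0.4, 0.8]
width: 0.0874
```

```bash
python3 w.py w22 green_bottle_center
```

```text
28.35 [0.453  0.225  0.1789] x-axis [ 0.999 -0.034 -0.007] z [-0.007  0.014 -1.   ]
[[0.999, -0.032, -0.015, 0.456], [-0.035, -0.965, -0.259, 0.297], [-0.006, 0.259, -0.966, 0.329], [0.0, 0.0, 0.0, 1.0]]
green_bottle_center 0.96 [339. 226.] [0.5413 0.1928 0.054 ]
green_bottle_center 0.94 [248. 186.] [0.449 0.238 0.054]
```

>>> {"method": "carry_out", "body": {
  "rows": [
    [-1,-0.15,-0.42,0.4,0],
    [-1,0,0,0.8,0],
    [-1,0,0,0.8,0],
    [-1,0,0,0.4,0],
    [-1,0,0,0,0]
  ]
}}

```text
time: 28.87
ee_pos: [0.4478, 0.2311, 0.1035]
eef_rot: [1.0, -0.024, -0.003, -0.007]
ft_force: [0.4, -0.1, -0.6]
width: 0.0868
```

```bash
python3 w.py w23 green_bottle_center
```

```text
28.8667 [0.4478 0.2311 0.1035] x-axis [ 0.999 -0.047 -0.006] z [-0.006  0.015 -1.   ]
[[0.999, -0.045, -0.018, 0.452], [-0.048, -0.965, -0.258, 0.303], [-0.006, 0.259, -0.966, 0.254], [0.0, 0.0, 0.0, 1.0]]
green_bottle_center 0.96 [255. 216.] [0.4499 0.2378 0.054 ]
green_bottle_center 0.95 [375. 262.] [0.5414 0.1956 0.054 ]
```

>>> {"method": "carry_out", "body": {
  "rows": [
    [-1,0.05,-0.22,0.4,0],
    [-1,0,0,0.6,0],
    [-1,0,0,0.5,0],
    [-1,0,0,0,0]
  ]
}}

```text
time: 29.3
ee_pos: [0.4533, 0.2401, 0.0646]
eef_rot: [1.0, -0.025, 0.001, -0.011]
ft_force: [-0.4, 0.4, -0.5]
width: 0.0872
```

```bash
python3 w.py w24 green_bottle_center
```

```text
29.3 [0.4533 0.2401 0.0646] x-axis [ 0.999 -0.051  0.002] z [ 0.003  0.023 -1.   ]
[[0.999, -0.05, -0.011, 0.457], [-0.051, -0.967, -0.251, 0.311], [0.002, 0.251, -0.968, 0.215], [0.0, 0.0, 0.0, 1.0]]
green_bottle_center 0.78 [244. 250.] [0.4485 0.2374 0.054 ]
```

View pics/w24.png

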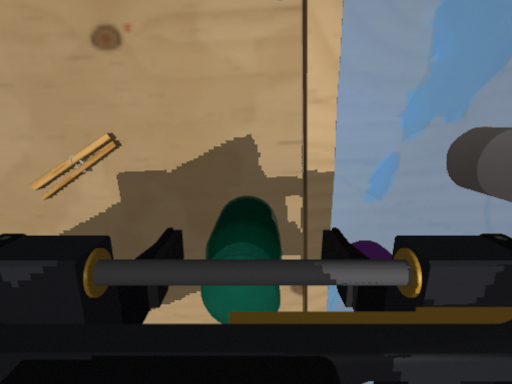

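>>> {"method": "carry_out", "body": {
  "rows": [
    [-1,-0.16,0.06,0.27,0],
    [-0.3,0,0,0,0]
  ],
  "force": 6
}}

```text
time: 29.57
ee_pos: [0.4505, 0.2395, 0.0604]
eef_rot: [1.0, -0.026, 0.003, -0.013]
ft_force: [0.9, -0.0, 1.0]
width: 0.0849
```

```bash
python3 w.py w25 green_bottle_center
```

```text
29.5667 [0.4505 0.2395 0.0604] x-axis [ 0.999 -0.052  0.006] z [ 0.007  0.026 -1.   ]
[[0.999, -0.052, -0.006, 0.453], [-0.052, -0.968, -0.247, 0.31], [0.007, 0.247, -0.969, 0.211], [0.0, 0.0, 0.0, 1.0]]
green_bottle_center 0.59 [253. 254.] [0.4508 0.236  0.054 ]
```

Centred; close and lift.

>>> {"method": "carry_out", "body": {
  "rows": [
    [0,-0.05,0.03,0.1,0],
    [0.5,0,0,0,0],
    [0.7,0,0,0,0],
    [0.7,0,0,0,0],
    [0.7,0,0,0,0],
    [0.7,0,0,0,0]
  ],
  "force": 6
}}

```text
time: 30.17
ee_pos: [0.4508, 0.2397, 0.0596]
eef_rot: [1.0, -0.026, 0.005, -0.015]
ft_force: [0.4, -0.3, -1.0]
width: 0.0447
```

>>> {"method": "carry_out", "body": {
  "rows": [
    [1,0,0,-0.1,0],
    [1,0,0,-0.4,0],
    [1,0,0,-0.5,0],
    [1,0,0,-0.6,0],
    [1,0,0,-0.4,0]
  ],
  "force": 15
}}

```text
time: 30.58
ee_pos: [0.4481, 0.2363, 0.1191]
eef_rot: [1.0, -0.026, 0.002, -0.012]
ft_force: [0.6, -0.8, -0.6]
width: 0.0441
```

```bash
python3 tilt.py green_bottle_center
```

```text
30.5833 [0.44811408 0.23631502 0.11914237] x [ 0.999 -0.052  0.004] z [ 0.006  0.024 -1.   ] w 0.0441
upright would be foot [190.3 162.6] cap [187.4 124. ]
0.92 [(146, 224, 229), (151, 221, 233), (156, 221, 234), (161, 221, 236), (166, 220, 236), (171, 220, 237), (176, 220, 236), (181, 221, 235)]
0.72 [(125, 187, 191), (130, 183, 196), (135, 184, 195), (140, 183, 197), (145, 182, 198), (150, 183, 198), (155, 182, 198), (160, 183, 198), (165, 185, 197)]
```

>>> {"method": "carry_out", "body": {
  "rows": [
    [1,0.05,0.3,0,0],
    [1,0.1,0.6,0,0],
    [1,0.15,0.8,0,0],
    [1,0.15,0.8,0,0],
    [1,0.15,0.8,0,0],
    [1,0.1,0.6,0,0],
    [1,0,0.3,0,0],
    [1,0,0,0,0]
  ]
}}

```text
time: 31.35
ee_pos: [0.4603, 0.1006, 0.1097]
eef_rot: [1.0, -0.025, 0.0, -0.011]
ft_force: [0.8, 0.0, 0.3]
width: 0.0442
```

```bash
python3 tilt.py green_bottle_center;  python3 w.py w26 green_saucer_floor; python3 rim.py green
```

```text
31.35 [0.46026642 0.10062407 0.10970773] x [ 0.999 -0.05  -0.   ] z [ 0.001  0.022 -1.   ] w 0.0442
upright would be foot [213.9 183.1] cap [211.9 141.2]
0.85 [(143, 211, 217), (148, 207, 220), (153, 208, 220), (158, 206, 222), (163, 207, 222), (168, 206, 223), (173, 205, 224), (178, 205, 223), (183, 206, 222)]
0.84 [(147, 229, 232), (152, 228, 233), (157, 228, 233), (162, 227, 235), (167, 226, 235), (172, 225, 236), (177, 224, 236), (182, 223, 235)]
31.45 [0.4604 0.1031 0.11  ] x-axis [ 0.999 -0.047  0.   ] z [ 0.001  0.022 -1.   ]
[[0.999, -0.047, -0.011, 0.464], [-0.048, -0.967, -0.251, 0.174], [0.001, 0.251, -0.968, 0.261], [0.0, 0.0, 0.0, 1.0]]
state [0.46066515 0.10451053 0.11045801] box [ 211  174   91   61 4523] centre [0.4638 0.0917] rms 0.0004
```

>>> {"method": "carry_out", "body": {
  "rows": [
    [1,0.12,0.44,0.1,0],
    [1,0,0,0.3,0],
    [1,0,0,0.3,0],
    [1,0,0,0.3,0]
  ]
}}

```text
time: 31.93
ee_pos: [0.4649, 0.0967, 0.08]
eef_rot: [1.0, -0.019, 0.002, -0.013]
ft_force: [0.3, 0.5, -1.4]
width: 0.0445
```

```bash
python3 tilt.py green_bottle_center; python3 rim.py green
```

```text
31.9333 [0.46494385 0.09667326 0.07999238] x [ 0.999 -0.038  0.004] z [ 0.005  0.025 -1.   ] w 0.0445
upright would be foot [216.7 194.1] cap [214.9 153.4]
0.91 [(154, 214, 220), (159, 209, 224), (164, 210, 223), (169, 209, 224), (174, 209, 225), (179, 209, 225), (184, 208, 225), (189, 208, 225), (194, 208, 225), (199, 215, 220)]
0.57 [(160, 296, 300), (165, 292, 305), (170, 292, 304), (175, 291, 304), (180, 289, 305), (185, 289, 306), (190, 289, 305), (195, 288, 305), (200, 289, 304)]
state [0.46412928 0.09619889 0.07973634] box [ 201  171  104   64 5354] centre [0.4638 0.0918] rms 0.0003
```

>>> {"method": "carry_out", "body": {
  "rows": [
    [1,0,0.17,0.1,0],
    [1,0,0,0.13,0]
  ],
  "force": 10
}}

```text
time: 32.25
ee_pos: [0.4644, 0.0915, 0.073]
eef_rot: [1.0, -0.018, 0.002, -0.012]
ft_force: [0.6, -0.3, -1.5]
width: 0.0443
```

>>> {"method": "carry_out", "body": {
  "rows": [
    [1,0,0,0.08,0]
  ]
}}

```text
time: 32.33
ee_pos: [0.4645, 0.0916, 0.0703]
eef_rot: [1.0, -0.019, 0.002, -0.012]
ft_force: [0.0, 0.2, -1.3]
width: 0.0448
```

>>> {"method": "carry_out", "body": {
  "rows": [
    [1,0,0,0.05,0]
  ]
}}

```text
time: 32.42
ee_pos: [0.4645, 0.0915, 0.0686]
eef_rot: [1.0, -0.019, 0.002, -0.012]
ft_force: [-0.3, -1.3, 3.5]
width: 0.0444
```

Touched down. Release, then check before retreating.

>>> {"method": "carry_out", "body": {
  "rows": [
    [0.1,0,0,0.02,0],
    [0,0,0,0,0],
    [-0.1,0,0,0,0],
    [-0.3,0,0,0,0],
    [-0.6,0,0,0,0],
    [-1,0,0,0,0],
    [-1,0,0,0,0],
    [-1,0,0,0,0],
    [-1,0,0,0,0]
  ],
  "force": 3
}}

```text
time: 33.17
ee_pos: [0.4652, 0.0919, 0.0686]
eef_rot: [1.0, -0.019, 0.003, -0.013]
ft_force: [0.1, -0.3, 1.0]
width: 0.08
```

>>> {"method": "carry_out", "body": {
  "rows": [
    [-1,0,0,-0.4,0],
    [-1,0,0,-0.8,0],
    [-1,0,0,-1,0],
    [-1,0,0,-1,0],
    [-1,0,0,-1,0],
    [-1,0,0,-1,0],
    [-1,0,0,-1,0],
    [-1,-0.5,0,-0.8,0],
    [-1,-0.6,0,0,0],
    [-1,-0.3,0,0,0],
    [-1,0,0,0,0]
  ]
}}

```text
time: 34.08
ee_pos: [0.4197, 0.0867, 0.2892]
eef_rot: [1.0, -0.02, 0.003, -0.012]
ft_force: [0.2, -0.1, 0.2]
width: 0.087
```

```bash
python3 - <<'E'
from h import *
ims=[]
for n in("side","top"):
    im=camera(n); ims.append(im); c=cam(n)
    for b in("brown","yellow","green","white"):
        for d in pinpoint(b+"_bottle_center",n)[:3]: print(n,b,round(d["conf"],2),ray(n,d["xy"],.063 if b!="white" else .054,c).round(3))
    for b in("blue","ochre"):
        for d in pinpoint(b+"_vial_center",n)[:1]: print(n,b,round(d["conf"],2),ray(n,d["xy"],.0275,c).round(3))
a=cv2.resize(ims[0][120:300,140:400],(780,300*9//5))[:, :]
a=cv2.resize(ims[0][120:290,150:390],(400,283)); t=cv2.resize(ims[1][110:280,110:390],(400,243))
cv2.imwrite("pics/end.png",np.hstack([cv2.copyMakeBorder(x,0,300-x.shape[0],0,0,0) for x in(a,t)]))
s=read_state();print(s["time"],s["ee_pos"],s["ft_force"])
E
```

```text
side brown 0.85 [ 0.581 -0.251  0.063]
side brown 0.76 [ 0.477 -0.062  0.063]
side brown 0.65 [ 0.423 -0.005  0.063]
side yellow 0.82 [ 0.631 -0.01   0.063]
side green 0.74 [0.463 0.091 0.063]
side green 0.63 [ 0.397 -0.275  0.063]
side white 0.75 [0.635 0.301 0.054]
side white 0.37 [ 0.589 -0.077  0.054]
side white 0.35 [ 0.404 -0.263  0.054]
side blue 0.9 [ 0.419 -0.238  0.028]
side ochre 0.69 [ 0.595 -0.306  0.027]
top brown 0.8 [ 0.473 -0.065  0.063]
top brown 0.78 [ 0.572 -0.235  0.063]
top yellow 0.89 [0.633 0.006 0.063]
top white 0.58 [0.622 0.286 0.054]
top blue 0.47 [ 0.423 -0.231  0.028]
top ochre 0.44 [ 0.596 -0.309  0.028]
34.7833 [0.42040426 0.08645874 0.28813784] [-0.38210997  0.07171658 -0.85390337]
```

View pics/end.png

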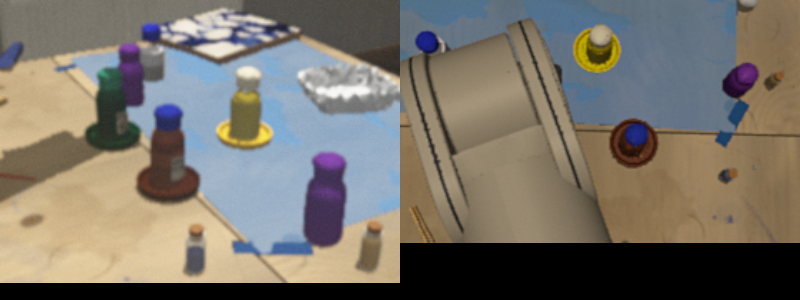

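All three bottles stand upright in their own saucers, and the bystanders and decoys are where they were. Handing in.

```bash
python3 -c "
from bench import *
print(close_job())"
```

```text
the job is handed in; nothing more can be done
None
```

I set the brown, yellow and green bottles, in that order, upright in the saucers of their own colours, and handed the job in at about 35 s of the 88 s allowed.

**Last checks:** With the arm lifted clear, the final side view showed all three bottles upright in their saucers. The measured positions agree with the saucer centres to about 10 mm or better. The wrist camera's rim fit put the yellow and green bottles within 1–2 mm of centre at set-down. The white bottle, the two vials and the purple decoys measured where they started, within camera error.

**What went less than perfectly:**
- **Brown regrasp:** My first grasp tipped the brown bottle by roughly 5–8°, so I set it back on the bench and gripped it again lower and centred.
- **Tool tilt:** The tool drifted to about 4° of tilt while I was approaching green with nothing in the jaws. I worked that out before gripping green.
- **Set-down forces:** The readings were about 14 N for brown, 18 N for yellow and 4 N for green.
- **Top view of green:** The arm hid the green bottle from the top camera in the last picture, so its final check rests on the side view and the wrist measurements.

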